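# Load a train cassette, lock its carry handle up and dock it

## Robot

A 7-joint arm with a two-finger parallel gripper is mounted at the origin on a cart in front of the work surface, level with it; the furniture and walls round the work are solid. World frame = base frame: x ahead of the robot, y to its left, z up, the work surface at z = 0. Lengths are in m, angles in rad, forces in N, time in s.
With the tool pointing down it reaches from about 0.4 to 0.85 m from the base axis. Payload 4.5 kg.
Tool frame: the origin (TCP) lies at the centre of the arm's flange, where the gripper is bolted on; the fingertips stand nose_length ahead of it and the grasp point (between the pads) lies 147 mm ahead of it (nose_length is the distance from the TCP to the fingertips, in m); z points along the fingers, y is the line along which they close (so a half turn about z gives the same grasp; the last joint's range is limited). The gripper opens to 88 mm and grips with 3 to 60 N. Pads are 18 mm wide; open, the fingers measure 123 mm over their backs; the gripper's body (75 mm by 187 mm) begins 45 mm behind the grasp point.
Start: joints at [-1.161, 0.689, -0.195, 1.565, 0.157, 0.902, -0.215], TCP at [0.229, 0.581, 0.405] pointing down, gripper open.
Joint ranges: [-3.01, 3.01], [-0.46, 2.08], [-1.47, 1.51], [0.13, 2.56], [-1, 4.14], [0.04, 2.09], [-2.66, 2.66]. Speed limits (rad/s): [2.57, 2.57, 3.14, 3.14, 3.14, 3.14, 3.14].

## Interface

Orientations are given as a unit quaternion [x, y, z, w].
In Python, from plant import * gives the robot as it stands.
- The arm moves only by the tool play_rows, never from a script. Its argument "rows" is a list that holds one entry, the list of rows, each a list of 6 numbers: the shift along the tool's x, y, z normalised to -1 to 1, where 1 is 0.5 m, then the turn, a rotation vector about the tool's x, y, z normalised to -1 to 1, where 1 is 0.5 rad. A call has 1 to 20 rows; each row is the pose to reach, as a shift and turn from the pose commanded when the call began, along the tool's axes at that moment; what a row does not reach only later rows make up. A row lasts 1/12 s, in which the tool goes at most 41.7 mm and 7.16 degrees, less where a joint would pass 70% of its speed; a pose out of reach is approached as far as the arm can. A call with a number of a shift or a turn outside -1 to 1 is refused whole. A call with a gripper value outside its range is refused whole. "claw" is the closure, from 0 (fully open) to 1 (shut), set as the call begins (left out, the last holds). The fingers move at their own pace and stop on an object; "squeeze" is the grip in N (left out, the last holds). Time passes only in rows, so rows that repeat a pose let the fingers close. It gives the time, the measured TCP pose, the force, the opening and the grip force at its end, in the units of the state.
- get_state(): the state, without advancing time (a new reading comes with each control period).
- snapshot(name): name is "scene" or "top" or "wrist"; returns a dict with "pixels" (400x640x3 uint8, blue, green, red), "camera_matrix" (3x3 intrinsics, pixels), "world_to_cam" (4x4, takes a point from world to camera coordinates); the wrist camera has in their place "mount" (4x4, takes a point from camera to tool coordinates, whose origin is the TCP and whose axes are the flange's). Camera axes: x right, y down, z forward; pixel columns grow to the right and rows downward; lengths in m; the calibration is good to about 2 mm. A picture is of the moment at which its call begins: read the wrist's pose just before it. There is no depth.
- finish_job(): hands the job in; it is judged then, once.
The state is a dict: "clock": time; "q": joint angles; "qd": joint speeds; "joint_torque": joint torques, N m; "tool_pos": TCP position; "eef_rot": TCP orientation; "contact_force": force on the tool from outside, world axes, zero at the start; "moment": the same for the moment, N m; "opening": opening from 0.0 (shut) to 1.0 (fully open); "finger_force": force on a finger pad.
Only numpy, scipy, OpenCV 4.12 (cv2) and the standard library are available. Lean on these libraries where they do the work, as an engineer would, in place of code of your own. Each camera call takes 0.05 s, during which the arm holds its last target. There are 200 camera calls.

## Task

Stand the brown goods van lengthwise on its wheels in the train cassette, wholly between the buffer stop and the open end, let go of it, and swing the carry handle up until it clicks upright. Then carry the cassette to the dock, set it on the bed with its open end facing the track stub, and slide it under the two brass lips until it butts fully home against the stub. Leave the handle locked upright and the van standing in place, and do not disturb the screwdriver, tweezers or rubber block.

Things in the scene. Friction and masses are not known exactly. Their poses are not given: they have to be found in the camera images.
- van: Loose model goods van, brown sides, grey roof, 0.12 kg. Along own y 164 mm over buffers (solid body 134), 40 wide (46 over details), 65 high. Origin at mid length and width, 1.5 mm under the wheel treads; z up. Straight body sides, to grip across x, are 20 to 58 mm above the origin. Wheels do not turn. Starts upright on the worktop. Fits the cassette either way round.
- cassette: Loose open-topped train carrier, 0.6 kg. Ply base 72 (x) by 210 (y) by 12 mm; origin: underside centre. Two aluminium angles on it: running surface 14 mm up, thin upstands to 24 mm, 53 mm apart inside. Base edges outside them are bare ledges. Buffer stop at the -y end (inner face y=-97, top 38 mm up). Pivot plates (y -26 to 38, top 32 mm up) outside the upstands. Van at y=0 is clear of both ends.
- open_end (a point): Middle of the cassette's open end: its frame's y=+105 mm, on the running surface, 14 mm above its underside. Axes as the cassette's.
- handle (a joint): Carry handle, rad: 0 folded over the buffer-stop end, legs 0.25 above level; grows as it rises; 1.32 upright on its end stop. Stiff hinge (0.06 Nm), stays where left. From 0.45 to 0.65 side spring plungers resist too (0.16 Nm in all, 1.2 N at the bar), not after that; beyond about 1.2 they snap out behind it, press it to the stop and lock it (over 0.2 Nm to unlock).
- hinge (a point): On the handle's turning axis (cassette's x axis direction), mid cassette, 28 mm above the cassette's origin. At handle value q the grip bar's axis lies, in cassette axes from here, at y = -136*cos(0.25+q), z = +136*sin(0.25+q) mm: upright, 164 mm above the underside. While folded, a short tail on each leg (32 to 35 mm either side, y 5 to 20) reaches 48 mm above the underside.
- grip (a point): Middle of the handle's grip bar, on its axis: a round black tube 14 mm thick, 60 mm long along the cassette's x, between two flat steel legs (70 mm over their outsides), 136 mm from the turning axis. The tube turns on its rod, stiffly damped, so it may be pinched across from above and carried round the arc. Lifted by it, the cassette hangs level under it and swings slowly if jerked.
- dock: Fixed bed, 4 mm grey slippery laminate 112 (x) by 256 mm (y) on the worktop; origin: underside centre. Track stub at +y end, butt face at y=+88. Guide strips on it 16.5 mm high: 77 mm apart for the last 90 mm before the stub, flaring to 88 mm apart at 160 mm. Cassette's +y goes along the dock's +y; fully home its origin is at (0, -17, 4) mm. Before sliding in it may overhang the bed's -y edge.
- butt (a point): Middle of the stub's butt face, on its running surface, 18 mm above the worktop; axes as the dock's. open_end must arrive here. For the last 29 mm before it two brass lips jut inward over the cassette base's ledges, 16.5 mm above the bed (base 12 mm thick), 63 mm apart, their entry edges turned up: the base cannot be lowered there, only slid in along the dock's +y.
- screwdriver: Bystander: loose red-handled screwdriver, 152 mm, near the front wall. Origin: underside centre.
- tweezers: Bystander: loose steel tweezers, 113 mm, near the front wall. Origin: underside centre.
- rubber_block: Bystander: loose reddish-brown cleaning block, 52x23x13 mm, near the front wall. Origin: underside centre.

How it is judged:
By the outcome, as a careful person would: the job done as asked, in the order asked, and still so for the second after the job is handed in, with the robot touching nothing.
It also fails if it takes over 66 s, if anything falls off the work surface, if the arm or the gripper's body presses on something with over 40 N, if the wrist force passes 120 N, or if a joint passes its speed limit or range.

## Working session

There is one attempt and no reset: what is moved stays moved. The work goes in short steps, Python scripts to look and compute and a tool call to move; the robot and the scene stay as the last step left them, time stands still between calls to the robot, and variables do not carry over. Pictures are saved under pics/ and viewed, at most 10 in all, crops included, and the job is handed in when it is done.

Besides the shell and the picture viewer there is one more tool, called after "Call:" as name([rows], argument=value, ...), one row to a line, values as JSON. play_rows: Moves the arm, as the interface text tells. Its arguments: {"type":"object","properties":{"rows":{"type":"array"},"claw":{"type":"number"},"squeeze":{"type":"number"}},"required":["rows"]}

```bash
ls; mkdir -p pics; python3 - <<'E'
from plant import *
import cv2,json
s=get_state();print(s)
for n in("scene","top"):
    r=snapshot(n);cv2.imwrite(f"pics/{n}0.png",r["pixels"]);print(n,r["camera_matrix"],r["world_to_cam"])
r=snapshot("wrist");cv2.imwrite("pics/wrist0.png",r["pixels"]);print(r["mount"],r["camera_matrix"])
E
```

```text
pics
{'clock': 0.0, 'q': array([-1.16120474,  0.69000454, -0.19453489,  1.56632079,  0.15733283,
        0.90248071, -0.21507902]), 'qd': array([-1.11871906e-03, -1.05042861e-03, -1.02283369e-03,  1.38227057e-04,
        2.41202146e-05,  1.38821236e-03, -1.68579974e-03]), 'joint_torque': array([-3.50670507e-04, -5.27565622e+01, -1.26728989e+00, -1.53431064e+01,
       -5.26483962e-02,  6.57597586e-03,  1.78955243e-04]), 'tool_pos': array([0.22928464, 0.58108363, 0.40390365]), 'eef_rot': array([ 1.86723772e-01,  9.82412036e-01, -9.02775182e-04, -1.01126718e-04]), 'contact_force': array([ 0.03656974, -0.1429195 ,  0.18916582]), 'moment': array([-0.03845474, -0.00587067,  0.04619648]), 'finger_force': 0.0, 'opening': 0.9997627130427288}
scene [[388.89807884   0.         322.30179048]
 [  0.         388.89807884 204.87813534]
 [  0.           0.           1.        ]] [[ 0.67478624 -0.73795415  0.00933884 -0.3195889 ]
 [-0.34754297 -0.32890596 -0.87808585  0.21606765]
 [ 0.65105869  0.5892746  -0.47841199  0.87122162]
 [ 0.          0.          0.          1.        ]]
top [[502.58325685   0.         319.8460174 ]
 [  0.         502.58325685 194.9357255 ]
 [  0.           0.           1.        ]] [[-2.13801030e-02 -9.99771344e-01 -3.87451102e-04  2.12285112e-03]
 [-9.79116588e-01  2.10167657e-02 -2.02210292e-01  4.75743341e-01]
 [ 2.02172198e-01 -3.94391707e-03 -9.79342048e-01  1.29264747e+00]
 [ 0.00000000e+00  0.00000000e+00  0.00000000e+00  1.00000000e+00]]
[[ 2.07971386e-04 -9.50370701e-01 -3.11119731e-01  8.24919340e-02]
 [ 9.99999420e-01  5.26415395e-04 -9.39569154e-04 -9.73751381e-04]
 [ 1.05671721e-03 -3.11119355e-01  9.50370260e-01  1.97120393e-02]
 [ 0.00000000e+00  0.00000000e+00  0.00000000e+00  1.00000000e+00]] [[354.74724735   0.         314.71733462]
 [  0.         354.74724735 201.71213215]
 [  0.           0.           1.        ]]
```

View pics/top0.png

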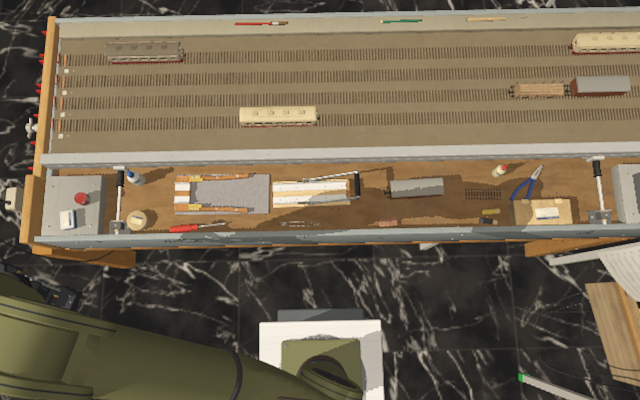

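View pics/scene0.png

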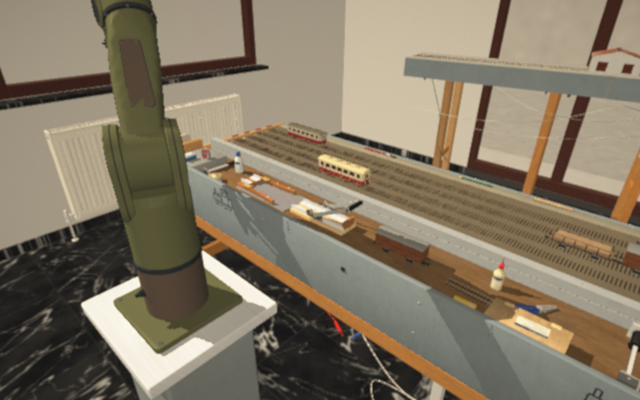

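The top view shows the dock at left (u 175–270, stub at far left), the cassette at u 273–358 with its buffer stop and handle at right, and the van at u 388–443. Everything is in a trough between two walls. The scene view confirms this layout.

```bash
python3 - <<'E'
import cv2
a=cv2.imread("pics/top0.png")
c=cv2.resize(a[155:240,168:368],None,fx=4,fy=4,interpolation=cv2.INTER_CUBIC)
d=cv2.resize(a[165:235,350:480],None,fx=3.2,fy=3.2,interpolation=cv2.INTER_CUBIC)
import numpy as np
o=np.zeros((575,800,3),np.uint8);o[:340]=c;o[345:345+d.shape[0],:d.shape[1]]=d
cv2.imwrite("pics/crop0.png",o)
E
```

```text
(no output)
```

View pics/crop0.png

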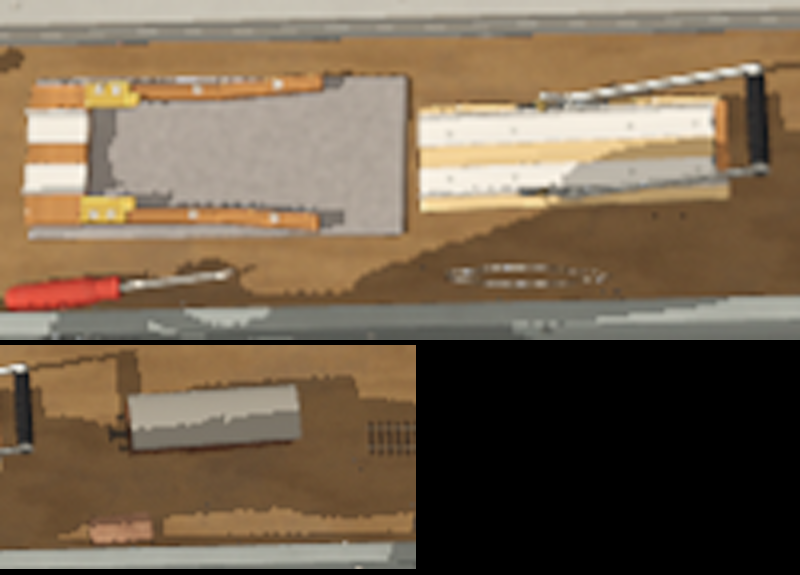

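The crop shows the dock bed corners, the cassette base corners (its +y is toward image left), the grip bar and the van roof. I'll convert these to world positions.

```bash
cat > h.py <<'E'
import numpy as np, cv2
from scipy.spatial.transform import Rotation as R
K=np.array([[502.58325685,0,319.8460174],[0,502.58325685,194.9357255],[0,0,1]])
W=np.array([[-2.13801030e-02,-9.99771344e-01,-3.87451102e-04,2.12285112e-03],[-9.79116588e-01,2.10167657e-02,-2.02210292e-01,4.75743341e-01],[2.02172198e-01,-3.94391707e-03,-9.79342048e-01,1.29264747e+00],[0,0,0,1]])
def ray(K,W,u,v,z):
    c=-W[:3,:3].T@W[:3,3]; d=W[:3,:3].T@np.linalg.solve(K,[u,v,1]); return c+d*(z-c[2])/d[2]
def top(u,v,z): return ray(K,W,u,v,z)
def wristW(s,mount):
    T=np.eye(4);T[:3,:3]=R.from_quat(s["eef_rot"]).as_matrix();T[:3,3]=s["tool_pos"]
    return np.linalg.inv(T@mount)
E
python3 - <<'E'
from h import *
np.set_printoptions(precision=4,suppress=True)
A=lambda x,y,z:top(x/4+168-.4,y/4+155-.4,z)
B=lambda x,y,z:top(x/3.2+350-.4,(y-345)/3.2+165-.4,z)
print("dock");[print(A(*p,.004)) for p in((410,75),(404,236),(28,238),(36,80))]
print("cass");[print(A(*p,.012)) for p in((418,107),(420,212),(730,200),(718,97))]
print("bar",A(756,68,.062),A(766,172,.062))
print("stub butt",A(88,110,.018),A(88,192,.018))
print("van");[print(B(*p,.0635)) for p in((128,395),(296,385),(300,437),(132,449))]
print("walls")
for y in(305,340,25,45):print(y,[A(400,y,z)[0] for z in(0,.05,.1)])
E
```

```text
dock
[0.5492 0.1289 0.004 ]
[0.4357 0.1332 0.004 ]
[0.4399 0.3905 0.004 ]
[0.5512 0.3891 0.004 ]
cass
[0.5243 0.1226 0.012 ]
[0.4507 0.1214 0.012 ]
[ 0.4545 -0.0903  0.012 ]
[ 0.527  -0.0844  0.012 ]
bar [ 0.5343 -0.1074  0.062 ] [ 0.4635 -0.1114  0.062 ]
stub butt [0.5256 0.3486 0.018 ] [0.4683 0.3468 0.018 ]
van
[ 0.5085 -0.194   0.0635]
[ 0.514  -0.3339  0.0635]
[ 0.4699 -0.3341  0.0635]
[ 0.4628 -0.195   0.0635]
walls
305 [np.float64(0.3887776071387136), np.float64(0.3820139587022421), np.float64(0.37525031026577055)]
340 [np.float64(0.3648438631807488), np.float64(0.35895874614887047), np.float64(0.353073629116992)]
25 [np.float64(0.5865303803584065), np.float64(0.572507858344779), np.float64(0.5584853363311515)]
45 [np.float64(0.5720234071982956), np.float64(0.5585333898997319), np.float64(0.5450433726011682)]
```

```bash
cat >> h.py <<'E'
np.set_printoptions(precision=4,suppress=True)
def Rdown(a):  # tool down, tool y at world angle a
    y=np.array([np.cos(a),np.sin(a),0]);z=np.array([0,0,-1.]);return np.c_[np.cross(y,z),y,z]
def move(s,p,a):
    """normalised shift+turn from state s to TCP p, tool-y angle a (deg)"""
    R0=R.from_quat(s["eef_rot"]).as_matrix()
    return np.r_[R0.T@(np.array(p)-s["tool_pos"])/.5, R.from_matrix(R0.T@Rdown(np.radians(a))).as_rotvec()/.5]
E
python3 - <<'E'
import plant;print([ (k,getattr(plant,k)) for k in dir(plant) if k[0]!='_'])
from plant import *; from h import *
s=get_state()
for p,a in(((.40,.35,.42),40),((.49,.05,.42),2.6),((.489,-.279,.30),2.6)): print(move(s,p,a))
E
```

```text
[('Unreachable', <class 'plant.Unreachable'>), ('finish_job', <function connect.<locals>.done at 0x7ffbbefdb740>), ('get_state', <function make.<locals>.<lambda> at 0x7ffbbf068540>), ('nose_length', 0.166), ('snapshot', <function make.<locals>.drawn_camera at 0x7ffbbf068040>)]
[-0.4872 -0.3048 -0.0313 -0.0027  0.0009  0.9939]
[-0.8748 -0.7969 -0.0306 -0.0024  0.0018  2.2994]
[-1.1144 -1.4094  0.2103 -0.0024  0.0018  2.2994]
```

Call:
play_rows([
  [[-0.08,-0.05,-0.01,0,0,0.2],[-0.16,-0.1,-0.02,0,0,0.4],[-0.24,-0.15,-0.03,0,0,0.6],[-0.32,-0.2,-0.03,0,0,0.8],[-0.4,-0.25,-0.03,0,0,1.0],[-0.487,-0.305,-0.03,0,0,1.0],[-0.53,-0.38,-0.03,0,0,1.0],[-0.58,-0.46,-0.03,0,0,1.0],[-0.63,-0.54,-0.03,0,0,1.0]],
], claw=0, squeeze=20)

```text
clock: 0.9
tool_pos: [0.4135, 0.2592, 0.4196]
eef_rot: [0.424, 0.906, 0.0, 0.0]
contact_force: [0.9, 0.0, -0.0]
opening: 1.002
finger_force: 0.0
```

```bash
python3 - <<'E'
from plant import *; from h import *
s=get_state();print(s["clock"],s["tool_pos"],s["q"])
for p,a in(((.47,.1,.42),20),((.49,.05,.42),2.6)): print(move(s,p,a))
E
```

```text
0.9 [0.4135 0.2592 0.4196] [-0.5924  0.4895 -0.0945  1.9534  0.0692  0.7014 -0.0342]
[-0.3171 -0.117  -0.0008  0.0008  0.0004  0.6909]
[-0.4195 -0.1502 -0.0008  0.0008  0.0003  1.2983]
```

Call:
play_rows([
  [[-0.07,-0.025,0,0,0,0.2],[-0.14,-0.05,0,0,0,0.4],[-0.21,-0.075,0,0,0,0.6],[-0.28,-0.1,0,0,0,0.8],[-0.35,-0.125,0,0,0,1.0],[-0.42,-0.15,0,0,0,1.0],[-0.42,-0.15,0,0,0,1.0],[-0.42,-0.15,0,0,0,1.0]],
])

```text
clock: 1.57
tool_pos: [0.49, 0.0495, 0.4196]
eef_rot: [0.637, 0.771, -0.0, 0.0]
contact_force: [-0.6, 1.4, 0.3]
opening: 1.003
finger_force: 0.0
```

```bash
python3 - <<'E'
from plant import *; from h import *
import pickle
s=get_state();r=snapshot("wrist");pickle.dump((s,r),open("w1.pkl","wb"))
print(s["clock"],s["tool_pos"]);cv2.imwrite("pics/w1.png",r["pixels"])
print(move(s,(.489,-.279,.33),2.6))
E
```

```text
1.5667 [0.49   0.0495 0.4196]
[-0.6446 -0.1259  0.1797 -0.0002  0.0017  0.2886]
```

View pics/w1.png

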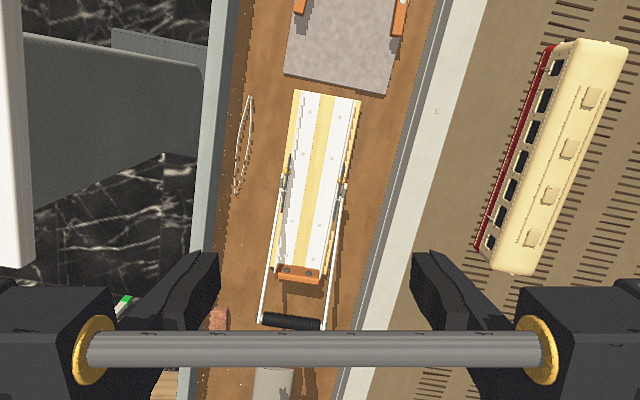

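The wrist view shows the cassette's front corners at (295,90) and (361,100), the bar from (261,318) to (323,325), and the dock edge corners at (284,73) and (387,94).

```bash
python3 - <<'E'
from h import *; import pickle
s,r=pickle.load(open("w1.pkl","rb"));W1=wristW(s,r["mount"]);K1=r["camera_matrix"]
f=lambda u,v,z:ray(K1,W1,u,v,z)
print("front",f(295,90,.012),f(361,100,.012))
print("dock edge",f(284,73,.004),f(387,94,.004))
print("stop top",f(275,266,.038),f(321,274,.038))
for z in(.062,.075,.09):print("bar",z,f(261,318,z),f(323,325,z), "top cam",(top(756/4+167.6,68/4+154.6,z)+top(766/4+167.6,172/4+154.6,z))/2)
E
```

```text
front [0.4535 0.1197 0.012 ] [0.5233 0.1229 0.012 ]
dock edge [0.4388 0.1341 0.004 ] [0.5502 0.1341 0.004 ]
stop top [ 0.4653 -0.0729  0.038 ] [ 0.5188 -0.0731  0.038 ]
bar 0.062 [ 0.4604 -0.1272  0.062 ] [ 0.5307 -0.1232  0.062 ] top cam [ 0.4989 -0.1094  0.062 ]
bar 0.075 [ 0.4609 -0.1174  0.075 ] [ 0.5285 -0.1135  0.075 ] top cam [ 0.496  -0.1083  0.075 ]
bar 0.09 [ 0.4615 -0.106   0.09  ] [ 0.5259 -0.1023  0.09  ] top cam [ 0.4926 -0.1071  0.09  ]
```

```bash
python3 - <<'E'
from h import *; import pickle
s,r=pickle.load(open("w1.pkl","rb"));W1=wristW(s,r["mount"]);K1=r["camera_matrix"]
print(r["pixels"][130,385:450].mean(1).astype(int)); t=cv2.imread("pics/top0.png");print(t[150:172,270].mean(1).astype(int))
print(t[150:172,420].mean(1).astype(int))
print(move(s,(.4895,-.279,.33),2.6))
E
```

```text
[116 117 119 115 120 111 115 120 119 124 123 123 123 124 123 126 127 121
 116 120 120 118 112 127 201 137 117 117 116 119 114 105 173 216 212 209
 210 212 209 208 208 210 210 211 208 210 209 210 208 210 208 209 212 211
 207 211 209 209 209 209 209 215 200 132 122]
[194 193 192 190 190 192 193 194 185 150 122 135 133 124 124 119 119 117
 117 116 114 116]
[192 192 192 192 193 178 143 122 147 142 124 124 121 121 120 117 114 111
 112 112 112 113]
[-0.6448 -0.1249  0.1797 -0.0002  0.0017  0.2886]
```

```bash
python3 - <<'E'
from h import *; import pickle
s,r=pickle.load(open("w1.pkl","rb"));W1=wristW(s,r["mount"]);K1=r["camera_matrix"]
for z in(0,.03,.05,.07,.09):print(z,ray(K1,W1,417,130,z)[:2],ray(K1,W1,409,130,z)[:2],top(270,159,z)[:2],top(270,161,z)[:2])
E
```

```text
0 [0.5934 0.1033] [0.5847 0.1016] [0.5918 0.1295] [0.5859 0.1295]
0.03 [0.5844 0.1052] [0.5763 0.1036] [0.5832 0.1266] [0.5775 0.1266]
0.05 [0.5783 0.1064] [0.5707 0.105 ] [0.5776 0.1247] [0.5719 0.1247]
0.07 [0.5723 0.1077] [0.5651 0.1063] [0.5719 0.1227] [0.5663 0.1227]
0.09 [0.5663 0.109 ] [0.5595 0.1077] [0.5662 0.1208] [0.5607 0.1208]
```

```bash
python3 - <<'E'
from h import *; import pickle
s,r=pickle.load(open("w1.pkl","rb"));W1=wristW(s,r["mount"]);K1=r["camera_matrix"]
g=lambda p:(p[:,2].astype(int)-p[:,0])
print(list(g(r["pixels"][130,375:450]))); t=cv2.imread("pics/top0.png");print(list(g(t[150:180,270])))
E
python3 - <<'E'
import cv2,numpy as np
a=cv2.imread("pics/scene0.png")
cv2.imwrite("pics/sc_crop.png",cv2.resize(a[150:300,190:460],None,fx=2.9,fy=2.9,interpolation=cv2.INTER_CUBIC))
E
```

```text
[np.int64(81), np.int64(80), np.int64(83), np.int64(82), np.int64(82), np.int64(83), np.int64(76), np.int64(81), np.int64(78), np.int64(78), np.int64(82), np.int64(83), np.int64(86), np.int64(81), np.int64(80), np.int64(80), np.int64(80), np.int64(80), np.int64(86), np.int64(85), np.int64(87), np.int64(87), np.int64(87), np.int64(91), np.int64(86), np.int64(92), np.int64(105), np.int64(26), np.int64(9), np.int64(14), np.int64(13), np.int64(13), np.int64(8), np.int64(22), np.int64(27), np.int64(17), np.int64(12), np.int64(14), np.int64(13), np.int64(16), np.int64(14), np.int64(14), np.int64(26), np.int64(23), np.int64(24), np.int64(22), np.int64(20), np.int64(22), np.int64(23), np.int64(25), np.int64(24), np.int64(23), np.int64(22), np.int64(22), np.int64(25), np.int64(23), np.int64(24), np.int64(23), np.int64(25), np.int64(23), np.int64(25), np.int64(25), np.int64(21), np.int64(20), np.int64(20), np.int64(21), np.int64(23), np.int64(24), np.int64(22), np.int64(22), np.int64(24), np.int64(22), np.int64(27), np.int64(44), np.int64(50)]
[np.int64(17), np.int64(18), np.int64(19), np.int64(19), np.int64(20), np.int64(19), np.int64(18), np.int64(19), np.int64(23), np.int64(22), np.int64(14), np.int64(22), np.int64(20), np.int64(11), np.int64(52), np.int64(87), np.int64(84), np.int64(83), np.int64(83), np.int64(81), np.int64(80), np.int64(83), np.int64(84), np.int64(83), np.int64(70), np.int64(52), np.int64(54), np.int64(55), np.int64(55), np.int64(54)]
```

View pics/sc_crop.png

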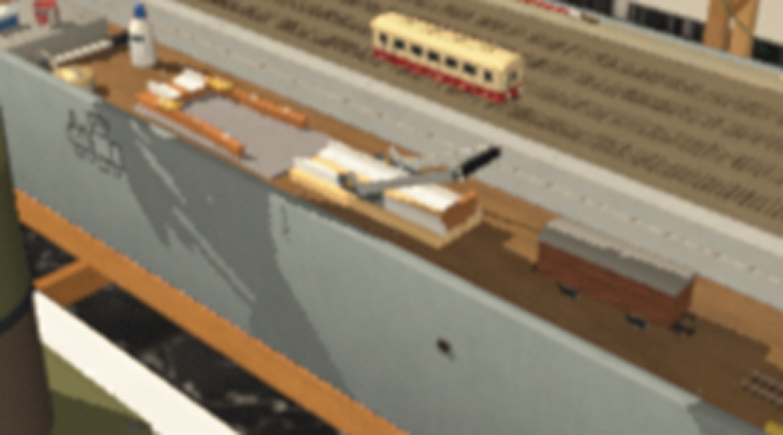

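The crop shows van, cassette and part-raised handle clearly. The back wall is about 53 mm high at x≈0.577, so the gripper body clears it.

Call:
play_rows([
  [[-0.06,-0.012,0.02,0,0,0.07],[-0.12,-0.023,0.04,0,0,0.14],[-0.2,-0.039,0.06,0,0,0.22],[-0.28,-0.054,0.08,0,0,0.29],[-0.36,-0.07,0.1,0,0,0.29],[-0.44,-0.085,0.12,0,0,0.29],[-0.52,-0.1,0.14,0,0,0.29],[-0.6,-0.116,0.16,0,0,0.29],[-0.645,-0.125,0.18,0,0,0.29],[-0.645,-0.125,0.18,0,0,0.29],[-0.645,-0.125,0.18,0,0,0.29]],
])

```text
clock: 2.53
tool_pos: [0.491, -0.2761, 0.3289]
eef_rot: [0.689, 0.725, 0.0, -0.001]
contact_force: [0.2, 0.6, -0.4]
opening: 0.997
finger_force: 0.0
```

```bash
python3 - <<'E'
from plant import *; from h import *
s=get_state();print(s["clock"],s["tool_pos"],s["q"]);r=snapshot("wrist");cv2.imwrite("pics/w2.png",r["pixels"])
print(move(s,(.4895,-.279,.196),2.6))
W1=wristW(s,r["mount"]);
for x,y in((.509,-.196),(.468,-.33)):
  for z in(.0,.06):
    p=W1@[x,y,z,1];q=r["camera_matrix"]@p[:3];print(q/q[2])
E
```

```text
2.5333 [ 0.491  -0.2761  0.3289] [ 0.4276  0.7109  0.0052  1.833  -0.0077  0.5993  0.4878]
[-0.0061 -0.003   0.2657 -0.002  -0.0033  0.0089]
[343.93   87.942   1.   ]
[350.8155  88.4474   1.    ]
[289.9688 234.2907   1.    ]
[284.7868 264.7011   1.    ]
```

View pics/w2.png

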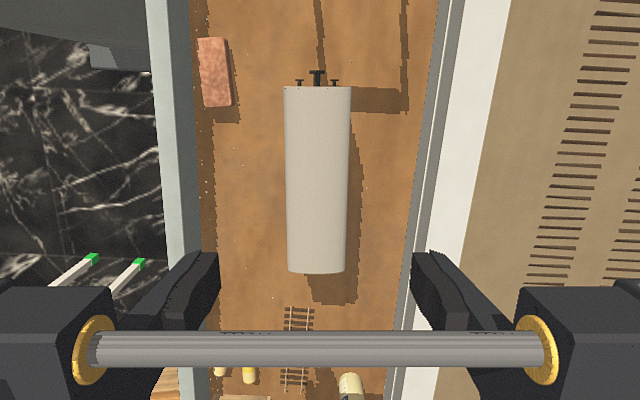

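The van roof spans (284–351, 87) to (289–345, 272), square to the tool, and the rubber block at (213,72) is clear. I'll descend and grip.

Call:
play_rows([
  [[-0.003,-0.003,0.05,0,0,0.01],[-0.006,-0.003,0.11,0,0,0.01],[-0.006,-0.003,0.17,0,0,0.01],[-0.006,-0.003,0.22,0,0,0.01],[-0.006,-0.003,0.25,0,0,0.01],[-0.006,-0.003,0.266,0,0,0.01],[-0.006,-0.003,0.266,0,0,0.01],[-0.006,-0.003,0.266,0,0,0.01]],
])

```text
clock: 3.25
tool_pos: [0.4904, -0.2782, 0.1973]
eef_rot: [0.69, 0.724, 0.001, 0.0]
contact_force: [-0.5, -0.4, 0.8]
opening: 1.0
finger_force: 0.0
```

Call:
play_rows([
  [[0,0,0,0,0,0],[0,0,0,0,0,0],[0,0,0,0,0,0],[0,0,0,0,0,0],[0,0,0,0,0,0],[0,0,0,0,0,0],[0,0,0,0,0,0],[0,0,0,0,0,0]],
], claw=1, squeeze=15)

```text
clock: 3.92
tool_pos: [0.4898, -0.2798, 0.1968]
eef_rot: [0.691, 0.723, 0.0, 0.0]
contact_force: [0.1, -0.3, 0.8]
opening: 0.466
finger_force: 15.0
```

```bash
python3 - <<'E'
from plant import *; from h import *
s=get_state();print(s["clock"],s["tool_pos"],s["opening"],s["finger_force"],s["contact_force"])
print(move(s,(.490,-.279,.29),2.6))
print(move(s,(.490,.003,.29),1.0))
E
```

```text
3.9167 [ 0.4898 -0.2798  0.1968] 0.46645593955561826 14.956688778474927 [ 0.1016 -0.3136  0.8106]
[ 0.0016  0.0007 -0.1864  0.0018  0.0007 -0.0008]
[ 0.565   0.0261 -0.1866  0.0018  0.0007  0.055 ]
```

Call:
play_rows([
  [[0,0,-0.03,0,0,0],[0,0,-0.08,0,0,0],[0,0,-0.14,0,0,0],[0,0,-0.2,0,0,0],[0.02,0,-0.25,0,0,0],[0.06,0.002,-0.27,0,0,0],[0.12,0.005,-0.27,0,0,0.01],[0.18,0.008,-0.27,0,0,0.02],[0.24,0.01,-0.27,0,0,0.03],[0.3,0.014,-0.27,0,0,0.04],[0.36,0.017,-0.27,0,0,0.055],[0.42,0.02,-0.27,0,0,0.055],[0.48,0.022,-0.25,0,0,0.055],[0.53,0.024,-0.22,0,0,0.055],[0.56,0.026,-0.19,0,0,0.055],[0.567,0.0265,-0.15,0,0,0.055],[0.567,0.0265,-0.12,0,0,0.055],[0.567,0.0265,-0.12,0,0,0.055],[0.567,0.0265,-0.12,0,0,0.055],[0.567,0.0265,-0.12,0,0,0.055]],
])

```text
clock: 5.58
tool_pos: [0.4901, 0.0037, 0.2572]
eef_rot: [0.701, 0.713, 0.0, 0.0]
contact_force: [-0.0, 0.8, -1.5]
opening: 0.464
finger_force: 15.0
```

```bash
python3 - <<'E'
from plant import *; from h import *
s=get_state();print(s["clock"],s["tool_pos"],s["opening"],s["finger_force"],s["contact_force"],s["q"])
r=snapshot("wrist");t=snapshot("top")
o=np.vstack([cv2.resize(r["pixels"][0:330,150:480],(560,330)),cv2.resize(t["pixels"][155:235,250:400],None,fx=560/150,fy=3.3)])
cv2.imwrite("pics/w3.png",o[:600])
print(move(s,(.490,.004,.211),1.0))
E
```

```text
5.5833 [0.4901 0.0037 0.2572] 0.46397514334340023 14.954432085505687 [-0.0402  0.7877 -1.5205] [-0.1328  0.7778  0.0509  2.0932 -0.1318  0.273   0.0471]
[ 0.0007 -0.0002  0.0924  0.001   0.0004 -0.0016]
```

View pics/w3.png

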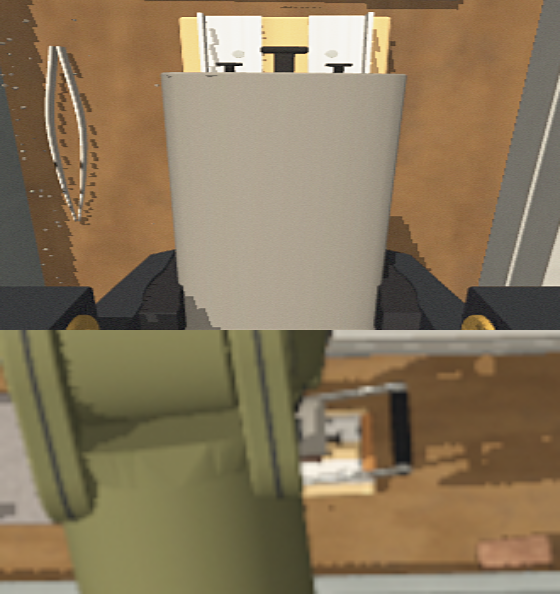

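The van is centred over the cassette to within about 1 mm, with van mid u 283 and base mid u 285. I'll lower it with a 1 mm correction.

Call:
play_rows([
  [[0,0.001,0.02,0,0,0],[0,0.002,0.04,0,0,0],[0,0.002,0.06,0,0,0],[0,0.002,0.075,0,0,0],[0,0.002,0.085,0,0,0],[0,0.002,0.09,0,0,0],[0,0.002,0.092,0,0,0],[0,0.002,0.092,0,0,0],[0,0.002,0.092,0,0,0],[0,0.002,0.092,0,0,0]],
])

```text
clock: 6.52
tool_pos: [0.4907, 0.0041, 0.2107]
eef_rot: [0.701, 0.713, -0.0, -0.0]
contact_force: [-1.2, -0.4, 0.6]
opening: 0.462
finger_force: 15.1
```

Call:
play_rows([
  [[0,0,0,0,0,0],[0,0,0,0,0,0],[0,0,0,0,0,0],[0,0,0,0,0,0],[0,0,0,0,0,0],[0,0,-0.02,0,0,0],[0,0,-0.06,0,0,0],[0,0,-0.12,0,0,0],[0,0,-0.2,0,0,0],[0,0,-0.28,0,0,0],[-0.05,0,-0.3,0,0,0.2],[-0.12,0,-0.3,0,0,0.4],[-0.19,0,-0.3,0,0,0.6],[-0.19,0,-0.3,0,0,0.8],[-0.19,0,-0.3,0,0,1.0],[-0.19,0,-0.3,0,0,1.0],[-0.19,0,-0.3,0,0,1.0]],
], claw=0.35)

```text
clock: 7.93
tool_pos: [0.4924, -0.0906, 0.3611]
eef_rot: [0.855, 0.519, 0.0, -0.0]
contact_force: [0.2, 0.1, 0.2]
opening: 0.649
finger_force: 0.0
```

```bash
python3 - <<'E'
from plant import *; from h import *
s=get_state();print(s["clock"],s["tool_pos"],s["opening"],s["contact_force"],s["q"])
t=snapshot("top");r=snapshot("wrist")
o=np.vstack([cv2.resize(r["pixels"],(560,350)),cv2.resize(t["pixels"][155:225,230:400],None,fx=560/170,fy=3.3)])
cv2.imwrite("pics/w4.png",o[:600])
a=1.0-90
print(move(s,(.4937,-.1076,.34),a),move(s,(.4937,-.1076,.34),a+180),s["eef_rot"])
E
```

```text
7.9333 [ 0.4924 -0.0906  0.3611] 0.6490163253931233 [0.2417 0.0937 0.1788] [-0.0512  0.6084  0.2257  1.9951 -0.2422  0.5635 -0.1384]
[-0.029   0.018   0.0422 -0.0004 -0.0002  2.1478] [-0.029   0.018   0.0422  0.0002 -0.0004 -4.1354] [ 0.8548  0.519   0.     -0.0001]
```

View pics/w4.png

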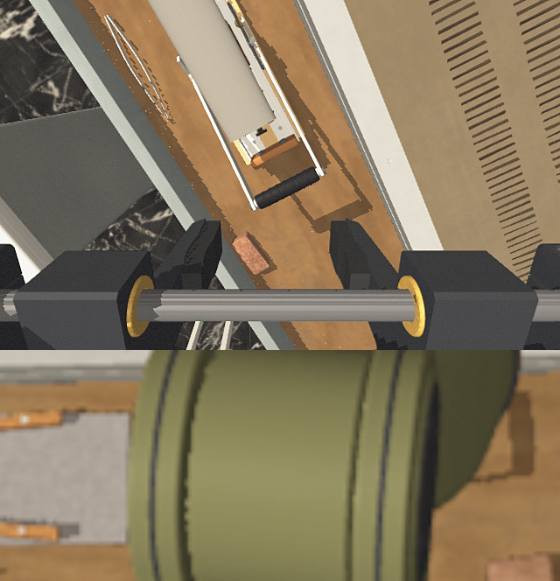

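The picture shows the van standing in the cassette and the bar from (257,200) to (320,175), which agrees with the earlier position. I'll turn the rest of the way over the bar.

Call:
play_rows([
  [[0,0,0,0,0,0.2],[-0.01,0.01,0.01,0,0,0.4],[-0.02,0.015,0.02,0,0,0.6],[-0.029,0.018,0.03,0,0,0.8],[-0.029,0.018,0.04,0,0,1.0],[-0.029,0.018,0.042,0,0,1.0]],
])

```text
clock: 8.53
tool_pos: [0.4937, -0.1075, 0.339]
eef_rot: [0.957, 0.29, -0.001, -0.0]
contact_force: [-0.3, -0.5, -0.1]
opening: 0.649
finger_force: 0.0
```

Call:
play_rows([
  [[0,0,0,0,0,0.2],[0,0,0,0,0,0.4],[0,0,0,0,0,0.6],[0,0,0,0,0,0.8],[0,0,0,0,0,1.0],[0,0,0,0,0,1.0],[0,0,0,0,0,1.0]],
])

```text
clock: 9.12
tool_pos: [0.4939, -0.1073, 0.3397]
eef_rot: [0.999, 0.047, -0.0, -0.0]
contact_force: [0.9, 0.5, 0.1]
opening: 0.65
finger_force: 0.0
```

```bash
python3 - <<'E'
from plant import *; from h import *
s=get_state();print(s["clock"],s["tool_pos"],s["opening"],s["contact_force"],s["q"])
t=snapshot("top");r=snapshot("wrist");import pickle;pickle.dump((s,r),open("w5.pkl","wb"))
cv2.imwrite("pics/w5.png",r["pixels"])
# recheck bar from previous picture
s4=dict(tool_pos=np.array([.4924,-.0906,.3611]),eef_rot=np.array([.8548,.519,0,-.0001]))
print([ray(r["camera_matrix"],wristW(s4,r["mount"]),u/.875,v/.875,.0855) for u,v in((257,200),(320,175))])
print(move(s,(.4937,-.1076,.24),-89))
E
```

```text
9.1167 [ 0.4939 -0.1073  0.3397] 0.6502783994234362 [0.9036 0.4722 0.1069] [-0.1681  0.6923  0.4853  2.0085 -0.5766  0.5782 -0.7599]
[array([ 0.4659, -0.107 ,  0.0855]), array([ 0.5255, -0.1116,  0.0855])]
[-0.0005  0.0005  0.1995 -0.0006  0.0004  0.1542]
```

View pics/w5.png

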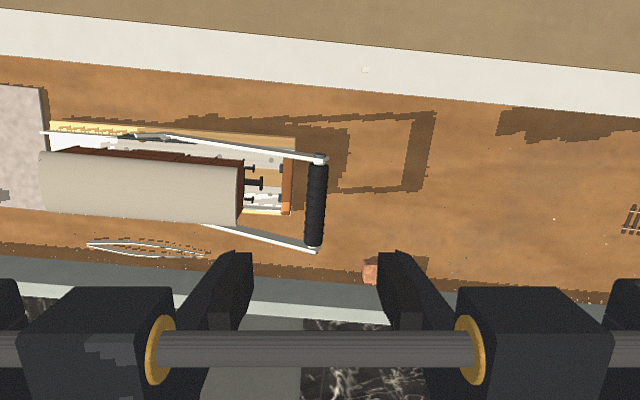

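Call:
play_rows([
  [[0,0,0.05,0,0,0.05],[0.001,0.001,0.11,0,0,0.1],[0.002,0.001,0.16,0,0,0.154],[0.002,0.001,0.195,0,0,0.154],[0.002,0.001,0.21,0,0,0.154],[0.002,0.001,0.215,0,0,0.154],[0.002,0.001,0.215,0,0,0.154]],
])

```text
clock: 9.8
tool_pos: [0.495, -0.1085, 0.2322]
eef_rot: [1.0, 0.006, -0.0, -0.0]
contact_force: [-0.7, 0.1, -0.6]
opening: 0.651
finger_force: 0.0
```

Call:
play_rows([
  [[0,0,0,0,0,0],[0,0,0,0,0,0],[0,0,0,0,0,0],[0,0,0,0,0,0],[0,0,0,0,0,0],[0,0,0,0,0,0],[0,0,0,0,0,0],[0,0,0,0,0,0]],
], claw=1, squeeze=20)

```text
clock: 10.47
tool_pos: [0.4949, -0.1081, 0.2322]
eef_rot: [1.0, 0.006, -0.0, -0.0]
contact_force: [0.2, 1.0, -0.6]
opening: 0.148
finger_force: 20.0
```

```bash
python3 - <<'E'
from plant import *; from h import *
s=get_state();print(s["clock"],s["tool_pos"],s["opening"],s["finger_force"],s["contact_force"],s["q"])
y0,z0=s["tool_pos"][1],s["tool_pos"][2]
r=snapshot("wrist");cv2.imwrite("pics/w6.png",r["pixels"])
th0=np.arccos((.0168-y0)/.136);print("theta0",th0,"bar z from theta",.028+.136*np.sin(th0),"grasp z",z0-.147)
R0=R.from_quat(s["eef_rot"]).as_matrix()
for k in range(1,21):
    th=th0+(1.585-th0)*k/20
    d=.136*np.array([0,np.cos(th0)-np.cos(th),np.sin(th)-np.sin(th0)]);d[0]=-.018*d[1]
    print(np.round(R0.T@d/.5,3).tolist())
E
```

```text
10.4667 [ 0.4949 -0.1081  0.2322] 0.14803010105331554 19.98962110723369 [ 0.1952  0.9833 -0.5571] [-0.0473  0.8625  0.2887  2.0603 -0.751   0.3228 -0.6909]
theta0 0.4064938658680521 bar z from theta 0.0817732216834174 grasp z 0.08517555538853608
[-0.0, -0.007, -0.015]
[-0.0, -0.014, -0.029]
[-0.0, -0.023, -0.042]
[-0.0, -0.032, -0.055]
[-0.0, -0.042, -0.068]
[-0.0, -0.053, -0.08]
[-0.0, -0.064, -0.091]
[-0.0, -0.076, -0.102]
[-0.001, -0.089, -0.112]
[-0.001, -0.102, -0.121]
[-0.001, -0.116, -0.129]
[-0.001, -0.13, -0.136]
[-0.001, -0.144, -0.143]
[-0.001, -0.159, -0.149]
[-0.001, -0.175, -0.154]
[-0.001, -0.19, -0.158]
[-0.001, -0.206, -0.161]
[-0.001, -0.222, -0.163]
[-0.002, -0.238, -0.164]
[-0.002, -0.254, -0.164]
```

The opening reads 13 mm, so the tube is held. I'll swing the handle along the arc in two calls.

Call:
play_rows([
  [[0,-0.004,-0.008,0,0,0],[0,-0.007,-0.015,0,0,0],[0,-0.01,-0.022,0,0,0],[0,-0.014,-0.029,0,0,0],[0,-0.018,-0.036,0,0,0],[0,-0.023,-0.042,0,0,0],[0,-0.027,-0.049,0,0,0],[0,-0.032,-0.055,0,0,0],[0,-0.037,-0.062,0,0,0],[0,-0.042,-0.068,0,0,0],[0,-0.047,-0.074,0,0,0],[0,-0.053,-0.08,0,0,0],[0,-0.058,-0.086,0,0,0],[0,-0.064,-0.091,0,0,0],[0,-0.07,-0.097,0,0,0],[0,-0.076,-0.102,0,0,0],[-0.001,-0.082,-0.107,0,0,0],[-0.001,-0.089,-0.112,0,0,0],[-0.001,-0.095,-0.117,0,0,0],[-0.001,-0.102,-0.121,0,0,0]],
])

```text
clock: 12.18
tool_pos: [0.494, -0.057, 0.2931]
eef_rot: [1.0, 0.006, 0.0, 0.0]
contact_force: [-0.7, -1.6, -1.2]
opening: 0.152
finger_force: 20.0
```

```bash
python3 - <<'E'
from plant import *; from h import *
s=get_state();print(s["clock"],s["tool_pos"],s["opening"],s["finger_force"],s["contact_force"],s["moment"])
R0=R.from_quat(s["eef_rot"]).as_matrix()
th0=.4065+.5*(1.585-.4065); y0=.0168-.136*np.cos(th0);z0=.028+.136*np.sin(th0)+.1504
print(y0,z0)
for k in range(1,11):
    th=th0+(1.60-th0)*k/10
    d=np.array([0,.0168-.136*np.cos(th)-s["tool_pos"][1],.1784+.136*np.sin(th)-s["tool_pos"][2]]);d[0]=-.018*d[1]
    print(np.round(R0.T@d/.5,3).tolist())
E
```

```text
12.1833 [ 0.494  -0.057   0.2931] 0.15246373142397848 20.006280408706516 [-0.7264 -1.5682 -1.1919] [-0.2953  0.2857  0.023 ]
-0.05716681873780197 0.2925267266060372
[-0.0, -0.014, -0.007]
[-0.0, -0.028, -0.015]
[-0.0, -0.043, -0.022]
[-0.0, -0.059, -0.028]
[-0.0, -0.074, -0.033]
[-0.001, -0.09, -0.036]
[-0.001, -0.106, -0.039]
[-0.001, -0.123, -0.041]
[-0.001, -0.139, -0.042]
[-0.001, -0.156, -0.042]
```

Call:
play_rows([
  [[0,-0.007,-0.004,0,0,0],[0,-0.014,-0.008,0,0,0],[0,-0.021,-0.012,0,0,0],[0,-0.028,-0.016,0,0,0],[0,-0.036,-0.019,0,0,0],[0,-0.043,-0.022,0,0,0],[0,-0.051,-0.025,0,0,0],[0,-0.059,-0.028,0,0,0],[0,-0.066,-0.031,0,0,0],[0,-0.074,-0.033,0,0,0],[-0.001,-0.082,-0.035,0,0,0],[-0.001,-0.09,-0.037,0,0,0],[-0.001,-0.098,-0.038,0,0,0],[-0.001,-0.106,-0.039,0,0,0],[-0.001,-0.115,-0.04,0,0,0],[-0.001,-0.123,-0.041,0,0,0],[-0.001,-0.131,-0.042,0,0,0],[-0.001,-0.139,-0.042,0,0,0],[-0.001,-0.148,-0.042,0,0,0],[-0.001,-0.152,-0.042,0,0,0]],
])

```text
clock: 13.85
tool_pos: [0.4925, 0.0181, 0.3148]
eef_rot: [1.0, 0.005, 0.001, 0.001]
contact_force: [-2.5, -7.7, 12.0]
opening: 0.149
finger_force: 20.0
```

```bash
python3 - <<'E'
from plant import *; from h import *
s=get_state();print(s["clock"],s["tool_pos"],s["opening"],s["finger_force"],s["contact_force"],s["moment"])
r=snapshot("wrist");t=snapshot("top");c=snapshot("scene")
o=np.zeros((590,800,3),np.uint8);o[:330,:528]=cv2.resize(r["pixels"],(528,330));o[335:585,:]=cv2.resize(t["pixels"][150:250,170:410],(800,250))
o[:330,530:]=cv2.resize(c["pixels"][140:270,270:375],(270,330));cv2.imwrite("pics/w6.png",o)
E
```

```text
13.85 [0.4925 0.0181 0.3148] 0.14861791591480125 20.01064604963176 [-2.5433 -7.6673 11.9704] [-1.6236  0.6533  0.0682]
```

View pics/w6.png

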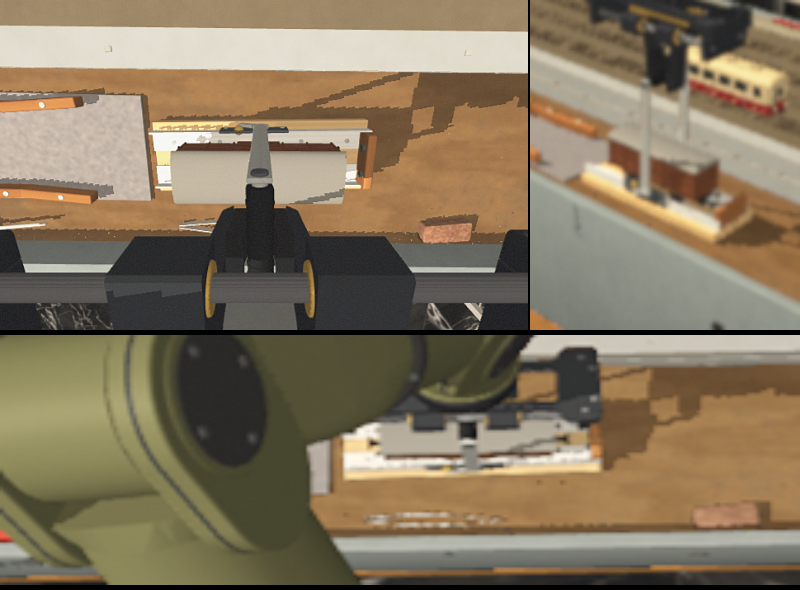

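The handle is upright and held in the pads, with the van standing in the cassette. I'll lift gently and carry.

Call:
play_rows([
  [[0,0.001,-0.005,0,0,0],[0,0.003,-0.01,0,0,0],[0,0.003,-0.02,0,0,0],[0,0.003,-0.03,0,0,0],[0,0.003,-0.042,0,0,0],[0,0.003,-0.055,0,0,0],[0,0.003,-0.068,0,0,0],[0,0.003,-0.08,0,0,0],[0,0.003,-0.088,0,0,0],[0,0.003,-0.092,0,0,0],[0,0.003,-0.095,0,0,0],[0,0.003,-0.095,0,0,0],[0,0.003,-0.095,0,0,0]],
])

```text
clock: 15.08
tool_pos: [0.4924, 0.0173, 0.3611]
eef_rot: [1.0, 0.006, -0.0, -0.0]
contact_force: [0.5, 0.2, -7.6]
opening: 0.147
finger_force: 20.0
```

```bash
python3 - <<'E'
from plant import *; from h import *
s=get_state();print(s["clock"],s["tool_pos"],s["opening"],s["finger_force"],s["contact_force"],s["moment"])
E
```

```text
15.0833 [0.4924 0.0173 0.3611] 0.14681839361420032 19.995473596500233 [ 0.4816  0.1869 -7.6164] [ 0.043   0.1492 -0.0391]
```

Call:
play_rows([
  [[0,-0.003,0,0,0,0],[0,-0.01,0,0,0,0],[0,-0.02,0,0,0,0],[0,-0.034,0,0,0,0],[0,-0.052,0,0,0,0],[0,-0.072,0,0,0,0],[0,-0.095,0,0,0,0],[0,-0.118,0,0,0,0],[0,-0.142,0,0,0,0],[0,-0.166,0,0,0,0],[0,-0.19,0,0,0,0],[0,-0.212,0,0,0,0],[0,-0.232,0,0,0,0],[0,-0.248,0,0,0,0],[0,-0.26,0,0,0,0],[0,-0.267,0,0,0,0],[0,-0.27,0,0,0,0],[0,-0.27,0,0,0,0],[0,-0.27,0,0,0,0],[0,-0.27,0,0,0,0]],
])

```text
clock: 16.75
tool_pos: [0.491, 0.1515, 0.3613]
eef_rot: [1.0, 0.005, 0.0, 0.0]
contact_force: [0.1, -0.3, -7.8]
opening: 0.154
finger_force: 20.0
```

```bash
python3 - <<'E'
from plant import *; from h import *
import pickle
s=get_state();print(s["clock"],s["tool_pos"],s["eef_rot"],s["contact_force"],s["moment"])
r=snapshot("wrist");pickle.dump((s,r),open("w7.pkl","wb"))
cv2.imwrite("pics/w7.png",cv2.resize(r["pixels"][:300,40:440],(800,600),interpolation=cv2.INTER_CUBIC))
E
```

```text
16.75 [0.491  0.1515 0.3613] [1.     0.005  0.0001 0.0002] [ 0.1103 -0.3081 -7.7713] [-0.032   0.1824 -0.0297]
```

View pics/w7.png

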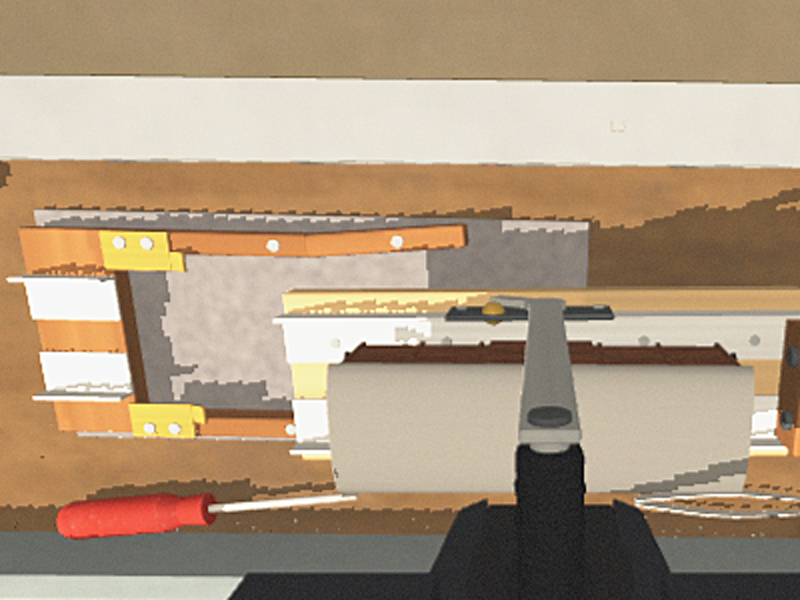

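I've now viewed 11 pictures, one over the limit of 10, so I won't view any more and will measure numerically. This last view shows the bed's back edge at (36,210)–(588,220), the butt face at (120,277)–(135,403), and the cassette's back base edge at (282,290)–(760,290).

```bash
python3 - <<'E'
from h import *; import pickle
s,r=pickle.load(open("w7.pkl","rb"));W1=wristW(s,r["mount"]);K1=r["camera_matrix"]
f=lambda u,v,z:ray(K1,W1,u/2+40-.25,v/2-.25,z)
print("bed back edge",f(36,210,.004),f(588,220,.004),"bed R",f(588,290,.004))
print("bed front edge",f(80,436,.004),f(130,438,.004))
print("butt",f(120,277,.018),f(133,403,.018))
print("guide inner back z.0205",f(190,255,.0205),f(300,255,.0205),"front",f(205,410,.0205))
print("lips",f(184,271,.0205),f(204,408,.0205))
for z in(.055,.058,.061):print("cass",z,f(282,290,z),f(780,291,z),f(294,458,z))
# fit lines by gradient: cassette back edge (wood -> bed/worktop), bed back edge
g=r["pixels"].astype(int)
E
```

```text
bed back edge [0.5509 0.3873 0.004 ] [0.5491 0.1337 0.004 ] bed R [0.5168 0.1328 0.004 ]
bed front edge [0.4401 0.3888 0.004 ] [0.4392 0.3636 0.004 ]
butt [0.5227 0.3458 0.018 ] [0.4626 0.3503 0.018 ]
guide inner back z.0205 [0.5332 0.3114 0.0205] [0.5337 0.2624 0.0205] front [0.4603 0.315  0.0205]
lips [0.5261 0.3151 0.0205] [0.4613 0.3153 0.0205]
cass 0.055 [0.5236 0.2592 0.055 ] [0.5252 0.0581 0.055 ] [0.4504 0.2618 0.055 ]
cass 0.058 [0.5241 0.2581 0.058 ] [0.5257 0.0591 0.058 ] [0.4516 0.2607 0.058 ]
cass 0.061 [0.5246 0.257  0.061 ] [0.5262 0.06   0.061 ] [0.4529 0.2595 0.061 ]
```

Call:
play_rows([
  [[0.002,0.003,0,0,0,0.01],[0.005,0.006,0,0,0,0.02],[0.009,0.01,0.005,0,0,0.03],[0.009,0.012,0.012,0,0,0.03],[0.009,0.012,0.02,0,0,0.03],[0.009,0.012,0.03,0,0,0.03],[0.009,0.012,0.04,0,0,0.03],[0.009,0.012,0.05,0,0,0.03],[0.009,0.012,0.058,0,0,0.03],[0.009,0.012,0.064,0,0,0.03],[0.009,0.012,0.069,0,0,0.03],[0.009,0.012,0.073,0,0,0.03],[0.009,0.012,0.076,0,0,0.03],[0.009,0.012,0.078,0,0,0.03],[0.009,0.012,0.078,0,0,0.03],[0.009,0.012,0.078,0,0,0.03]],
])

```text
clock: 18.13
tool_pos: [0.4956, 0.1463, 0.3223]
eef_rot: [1.0, -0.002, 0.0, -0.0]
contact_force: [0.5, -0.6, -8.0]
opening: 0.153
finger_force: 20.0
```

Call:
play_rows([
  [[0,0,0.002,0,0,0],[0,0,0.004,0,0,0],[0,0,0.005,0,0,0],[0,0,0.005,0,0,0],[0,0,0.005,0,0,0],[0,0,0.005,0,0,0]],
])

```text
clock: 18.63
tool_pos: [0.4955, 0.1462, 0.3197]
eef_rot: [1.0, -0.002, -0.0, -0.0]
contact_force: [0.5, -0.3, -7.1]
opening: 0.152
finger_force: 20.0
```

Call:
play_rows([
  [[0,0,0.001,0,0,0],[0,0,0.002,0,0,0],[0,0,0.003,0,0,0],[0,0,0.003,0,0,0],[0,0,0.003,0,0,0]],
])

```text
clock: 19.05
tool_pos: [0.4959, 0.1461, 0.319]
eef_rot: [1.0, -0.002, 0.001, -0.0]
contact_force: [-1.4, -0.4, 3.9]
opening: 0.149
finger_force: 20.0
```

```bash
python3 - <<'E'
from plant import *; from h import *
import pickle
s=get_state();print(s["clock"],s["tool_pos"],s["contact_force"],s["moment"])
r=snapshot("wrist");pickle.dump((s,r),open("w8.pkl","wb"))
# segment: yellow-ish ply/edges along columns, print row of edges for back base edge
g=r["pixels"].astype(int)
for u in range(150,420,30):
    col=g[90:180,u]; d=np.abs(np.diff(col,axis=0)).sum(1); print(u,[(90+i,d[i]) for i in np.where(d>70)[0]][:8])
E
```

```text
19.05 [0.4959 0.1461 0.319 ] [-1.4337 -0.3548  3.9148] [0.0396 0.4025 0.0737]
150 [(np.int64(90), np.int64(193)), (np.int64(115), np.int64(101)), (np.int64(118), np.int64(240)), (np.int64(119), np.int64(144)), (np.int64(121), np.int64(143)), (np.int64(122), np.int64(97)), (np.int64(128), np.int64(83)), (np.int64(130), np.int64(142))]
180 [(np.int64(90), np.int64(123)), (np.int64(117), np.int64(150)), (np.int64(118), np.int64(102)), (np.int64(119), np.int64(222)), (np.int64(121), np.int64(199)), (np.int64(122), np.int64(74)), (np.int64(127), np.int64(71)), (np.int64(129), np.int64(116))]
210 [(np.int64(90), np.int64(83)), (np.int64(116), np.int64(117)), (np.int64(119), np.int64(291)), (np.int64(120), np.int64(131)), (np.int64(125), np.int64(83)), (np.int64(126), np.int64(85)), (np.int64(127), np.int64(134)), (np.int64(128), np.int64(94))]
240 [(np.int64(90), np.int64(91)), (np.int64(115), np.int64(119)), (np.int64(119), np.int64(120)), (np.int64(123), np.int64(100)), (np.int64(124), np.int64(83)), (np.int64(125), np.int64(94)), (np.int64(137), np.int64(149)), (np.int64(139), np.int64(
[... 568 characters left out ...]
(117), np.int64(129)), (np.int64(145), np.int64(85)), (np.int64(152), np.int64(122)), (np.int64(153), np.int64(158)), (np.int64(157), np.int64(106)), (np.int64(160), np.int64(390)), (np.int64(170), np.int64(336))]
360 [(np.int64(124), np.int64(155)), (np.int64(143), np.int64(108)), (np.int64(145), np.int64(146)), (np.int64(155), np.int64(91)), (np.int64(158), np.int64(178)), (np.int64(172), np.int64(193)), (np.int64(173), np.int64(200))]
390 [(np.int64(115), np.int64(133)), (np.int64(123), np.int64(163)), (np.int64(125), np.int64(144)), (np.int64(145), np.int64(132)), (np.int64(155), np.int64(90)), (np.int64(158), np.int64(131)), (np.int64(172), np.int64(82)), (np.int64(173), np.int64(269))]
```

Call:
play_rows([
  [[0,0,-0.001,0,0,0],[0,-0.004,-0.001,0,0,0],[0,-0.01,-0.001,0,0,0],[0,-0.017,-0.001,0,0,0],[0,-0.024,-0.001,0,0,0],[0,-0.031,-0.001,0,0,0],[0,-0.038,-0.001,0,0,0],[0,-0.045,-0.001,0,0,0],[0,-0.052,-0.001,0,0,0],[0,-0.058,-0.001,0,0,0],[0,-0.064,-0.001,0,0,0],[0,-0.07,-0.001,0,0,0],[0,-0.075,-0.001,0,0,0],[0,-0.08,-0.001,0,0,0],[0,-0.08,-0.001,0,0,0]],
])

```text
clock: 20.35
tool_pos: [0.4959, 0.1868, 0.319]
eef_rot: [1.0, -0.001, 0.0, -0.0]
contact_force: [-0.4, -3.2, 6.3]
opening: 0.149
finger_force: 20.0
```

```bash
python3 - <<'E'
from plant import *; from h import *
s=get_state();print(s["clock"],s["tool_pos"],s["contact_force"],s["moment"])
E
```

```text
20.35 [0.4959 0.1868 0.319 ] [-0.3683 -3.2169  6.3049] [-0.7051  0.2577  0.0396]
```

Call:
play_rows([
  [[0,0,-0.002,0,0,0],[0,-0.004,-0.002,0,0,0],[0,-0.01,-0.002,0,0,0],[0,-0.016,-0.002,0,0,0],[0,-0.022,-0.002,0,0,0],[0,-0.028,-0.002,0,0,0],[0,-0.034,-0.002,0,0,0],[0,-0.04,-0.002,0,0,0],[0,-0.046,-0.002,0,0,0],[0,-0.052,-0.002,0,0,0],[0,-0.058,-0.002,0,0,0],[0,-0.064,-0.002,0,0,0],[0,-0.07,-0.002,0,0,0],[0,-0.076,-0.002,0,0,0],[0,-0.08,-0.002,0,0,0],[0,-0.08,-0.002,0,0,0]],
])

```text
clock: 21.68
tool_pos: [0.4958, 0.227, 0.3197]
eef_rot: [1.0, -0.001, 0.0, -0.0]
contact_force: [-0.1, -0.5, -8.4]
opening: 0.151
finger_force: 20.0
```

```bash
python3 - <<'E'
from plant import *; from h import *
s=get_state();print(s["clock"],s["tool_pos"],s["contact_force"],s["moment"])
E
```

```text
21.6833 [0.4958 0.227  0.3197] [-0.1374 -0.4704 -8.3821] [0.0481 0.107  0.0182]
```

Call:
play_rows([
  [[0,0,0.001,0,0,0],[0,-0.003,0.001,0,0,0],[0,-0.006,0.001,0,0,0],[0,-0.009,0.001,0,0,0],[0,-0.012,0.001,0,0,0],[0,-0.015,0.001,0,0,0],[0,-0.018,0.001,0,0,0],[0,-0.021,0.001,0,0,0],[0,-0.024,0.001,0,0,0],[0,-0.024,0.001,0,0,0]],
])

```text
clock: 22.52
tool_pos: [0.4959, 0.2387, 0.3192]
eef_rot: [1.0, -0.002, 0.0, -0.0]
contact_force: [-0.4, 0.3, -6.9]
opening: 0.15
finger_force: 20.0
```

Call:
play_rows([
  [[0,-0.002,0,0,0,0],[0,-0.004,0,0,0,0],[0,-0.006,0,0,0,0],[0,-0.006,0,0,0,0],[0,-0.006,0,0,0,0]],
])

```text
clock: 22.93
tool_pos: [0.4959, 0.2414, 0.3192]
eef_rot: [1.0, -0.002, 0.0, -0.0]
contact_force: [0.2, 0.0, -6.9]
opening: 0.149
finger_force: 20.0
```

Call:
play_rows([
  [[0,-0.002,0,0,0,0],[0,-0.004,0,0,0,0],[0,-0.004,0,0,0,0],[0,-0.004,0,0,0,0]],
])

```text
clock: 23.27
tool_pos: [0.4959, 0.2434, 0.3192]
eef_rot: [1.0, -0.002, 0.0, -0.0]
contact_force: [-0.5, -0.2, -6.3]
opening: 0.146
finger_force: 20.0
```

Call:
play_rows([
  [[0,-0.002,0.001,0,0,0],[0,-0.004,0.001,0,0,0],[0,-0.004,0.001,0,0,0],[0,-0.004,0.001,0,0,0]],
])

```text
clock: 23.6
tool_pos: [0.4962, 0.2449, 0.3191]
eef_rot: [1.0, -0.002, 0.0, 0.0]
contact_force: [-1.1, -2.0, -0.5]
opening: 0.155
finger_force: 20.0
```

```bash
python3 - <<'E'
from plant import *; from h import *
import pickle
s=get_state();print(s["clock"],s["tool_pos"],s["contact_force"],s["moment"])
r=snapshot("wrist");pickle.dump((s,r),open("w9.pkl","wb"))
W1=wristW(s,r["mount"]);K1=r["camera_matrix"]
g=r["pixels"]
# sample along the back rail's running surface line (dock x=+20 mm) for the gap; print profile in world y
for xo in(.022,.020):
  L=[]
  for y in np.arange(.330,.366,.0015):
    p=K1@(W1@[.4945+xo,y,.018,1])[:3];p/=p[2];L.append((round(y,4),int(p[0]),int(p[1]),g[int(round(p[1])),int(round(p[0]))].tolist()))
  print(*L,sep="\n")
E
```

```text
23.6 [0.4962 0.2449 0.3191] [-1.1171 -1.9972 -0.5024] [-0.4107  0.2999  0.0104]
(np.float64(0.33), 208, 163, [244, 247, 247])
(np.float64(0.3315), 206, 163, [245, 247, 247])
(np.float64(0.333), 204, 163, [244, 247, 247])
(np.float64(0.3345), 202, 163, [245, 247, 247])
(np.float64(0.336), 200, 163, [245, 247, 247])
(np.float64(0.3375), 198, 163, [245, 247, 247])
(np.float64(0.339), 197, 163, [245, 247, 247])
(np.float64(0.3405), 195, 163, [245, 247, 247])
(np.float64(0.342), 193, 163, [245, 247, 247])
(np.float64(0.3435), 191, 163, [245, 247, 247])
(np.float64(0.345), 189, 163, [245, 247, 247])
(np.float64(0.3465), 187, 163, [245, 247, 247])
(np.float64(0.348), 185, 163, [246, 247, 247])
(np.float64(0.3495), 184, 163, [214, 229, 235])
(np.float64(0.351), 182, 163, [243, 246, 247])
(np.float64(0.3525), 180, 163, [243, 246, 247])
(np.float64(0.354), 178, 163, [243, 246, 247])
(np.float64(0.3555), 176, 163, [243, 246, 247])
(np.float64(0.357), 174, 163, [243, 246, 247])
(np.float64(0.3585), 172, 163, [243, 246, 247])
(np.float64(0.36), 170, 163, [244, 246, 247])
(np.float64(0.3615), 169,
[... 555 characters left out ...]
(0.3435), 191, 165, [245, 247, 247])
(np.float64(0.345), 189, 165, [245, 247, 247])
(np.float64(0.3465), 188, 165, [245, 247, 247])
(np.float64(0.348), 186, 165, [247, 248, 248])
(np.float64(0.3495), 184, 165, [213, 227, 234])
(np.float64(0.351), 182, 165, [246, 247, 247])
(np.float64(0.3525), 180, 165, [245, 247, 247])
(np.float64(0.354), 178, 165, [245, 247, 247])
(np.float64(0.3555), 176, 165, [245, 247, 247])
(np.float64(0.357), 175, 165, [245, 247, 247])
(np.float64(0.3585), 173, 165, [245, 247, 247])
(np.float64(0.36), 171, 165, [245, 247, 247])
(np.float64(0.3615), 169, 165, [245, 247, 247])
(np.float64(0.363), 167, 165, [245, 247, 247])
(np.float64(0.3645), 165, 165, [245, 247, 247])
```

The seam at the butt is under a pixel wide, below 0.8 mm. I'll push until a firm butting force shows.

Call:
play_rows([
  [[0,-0.002,0,0,0,0],[0,-0.004,0,0,0,0],[0,-0.004,0,0,0,0],[0,-0.004,0,0,0,0]],
])

```text
clock: 23.98
tool_pos: [0.4961, 0.2459, 0.3191]
eef_rot: [1.0, -0.003, 0.0, 0.001]
contact_force: [-1.9, -5.5, 2.2]
opening: 0.15
finger_force: 20.0
```

```bash
cat > gap.py <<'E'
from plant import *; from h import *
s=get_state();print(s["clock"],s["tool_pos"],s["contact_force"],s["moment"],s["opening"])
r=snapshot("wrist");W1=wristW(s,r["mount"]);K1=r["camera_matrix"];g=r["pixels"]
for xo in(.022,.0,-.02):
  p=K1@(W1@[.4945+xo,.349,.018,1])[:3];p/=p[2];u,v=int(p[0]),int(p[1]);print(u,v,g[v,u-7:u+8].mean(1).astype(int))
E
python3 gap.py
```

```text
23.9833 [0.4961 0.2459 0.3191] [-1.852  -5.5061  2.2258] [-1.1223  0.4451 -0.0047] 0.14986378549028145
185 163 [245 245 245 245 245 245 245 246 246 246 246 246 246 246 246]
188 189 [159 150 152 151 153 154 151  78 154 222 220 217 215 217 216]
190 212 [245 245 245 245 246 247 250 197 247 248 246 245 245 245 245]
```

Call:
play_rows([
  [[0,0.002,0,0,0,0],[0,0.002,0,0,0,0],[0,0.002,0,0,0,0]],
])

```text
clock: 24.28
tool_pos: [0.4961, 0.2456, 0.319]
eef_rot: [1.0, -0.002, 0.0, 0.0]
contact_force: [-1.1, -4.9, 3.2]
opening: 0.147
finger_force: 20.0
```

Call:
play_rows([
  [[0,0,0,0,0,0],[0,0,0,0,0,0],[0,0,0,0,0,0],[0,0,0,0,0,0],[0,0,0,0,0,0],[0,0,-0.02,0,0,0],[0,0,-0.06,0,0,0],[0,0,-0.12,0,0,0],[0,0,-0.16,0,0,0],[0,0,-0.16,0,0,0],[0,0,-0.16,0,0,0]],
], claw=0.55)

```text
clock: 25.2
tool_pos: [0.4961, 0.2464, 0.4001]
eef_rot: [1.0, -0.002, 0.001, -0.001]
contact_force: [-0.5, 0.3, -0.9]
opening: 0.451
finger_force: 0.0
```

```bash
python3 gap.py; python3 - <<'E'
from plant import *; from h import *
s=get_state();print(s["q"]);print(move(s,(.4935,.10,.40),-178),move(s,(.4935,.10,.40),0))
E
```

```text
25.2 [0.4961 0.2464 0.4001] [-0.5225  0.2995 -0.9113] [-0.058   0.2153 -0.063 ] 0.4507845489749833
214 147 [246 246 246 246 246 246 246 246 246 246 246 246 246 246 246]
216 168 [163 162 159 157 153 158 161  76 246 230 220 217 221 220 218]
217 186 [246 246 246 246 246 247 249 225 247 247 246 246 246 246 246]
[-0.9505  0.7085  0.7219  1.8177 -0.6097  0.8511 -1.504 ]
[-0.0033  0.2929 -0.0024 -0.0012  0.0011  3.0652] [-0.0033  0.2929 -0.0024 -0.0011 -0.0011 -3.1482]
```

Call:
play_rows([
  [[0,0.04,0,0,0,0],[0,0.1,0,0,0,0],[0,0.17,0,0,0,0],[-0.005,0.24,0,0,0,0],[-0.005,0.3,0,0,0,0],[-0.005,0.313,0.04,0,0,0],[-0.005,0.313,0.1,0,0,0],[-0.005,0.313,0.17,0,0,0],[-0.005,0.313,0.24,0,0,0],[-0.005,0.313,0.31,0,0,0],[-0.005,0.313,0.36,0,0,0],[-0.005,0.313,0.39,0,0,0],[-0.005,0.313,0.408,0,0,0],[-0.005,0.313,0.408,0,0,0],[-0.005,0.313,0.408,0,0,0]],
], claw=1)

```text
clock: 26.5
tool_pos: [0.4922, 0.0895, 0.1938]
eef_rot: [1.0, -0.002, -0.001, 0.0]
contact_force: [0.4, -0.5, 0.0]
opening: 0.005
finger_force: 0.0
```

Call:
play_rows([
  [[0,-0.008,0,0,0,0],[0,-0.018,0,0,0,0],[0,-0.028,0,0,0,0],[0,-0.036,0,0,0,0],[0,-0.042,0,0,0,0],[0,-0.046,0,0,0,0],[0,-0.048,0,0,0,0],[0,-0.048,0,0,0,0]],
])

```text
clock: 27.17
tool_pos: [0.4929, 0.1141, 0.1948]
eef_rot: [1.0, -0.002, 0.0, -0.0]
contact_force: [0.8, 0.0, -0.4]
opening: 0.006
finger_force: 0.0
```

Now I'll creep forward in small steps, watching the y force.

Call:
play_rows([
  [[0,-0.002,0,0,0,0],[0,-0.004,0,0,0,0],[0,-0.006,0,0,0,0],[0,-0.008,0,0,0,0],[0,-0.01,0,0,0,0],[0,-0.012,0,0,0,0],[0,-0.012,0,0,0,0]],
])

```text
clock: 27.75
tool_pos: [0.4929, 0.1201, 0.1947]
eef_rot: [1.0, -0.002, -0.0, -0.0]
contact_force: [-0.3, -0.5, 0.7]
opening: 0.004
finger_force: 0.0
```

Call:
play_rows([
  [[0,-0.002,0,0,0,0],[0,-0.004,0,0,0,0],[0,-0.004,0,0,0,0]],
])

```text
clock: 28.0
tool_pos: [0.4929, 0.122, 0.1947]
eef_rot: [1.0, -0.002, -0.0, -0.0]
contact_force: [0.4, -0.2, 0.9]
opening: 0.008
finger_force: 0.0
```

Call:
play_rows([
  [[0,-0.002,0,0,0,0],[0,-0.004,0,0,0,0],[0,-0.006,0,0,0,0],[0,-0.006,0,0,0,0]],
])

```text
clock: 28.33
tool_pos: [0.4929, 0.1251, 0.1947]
eef_rot: [1.0, -0.002, 0.0, -0.0]
contact_force: [0.6, -0.1, -0.1]
opening: 0.005
finger_force: 0.0
```

Call:
play_rows([
  [[0,-0.002,0,0,0,0],[0,-0.004,0,0,0,0],[0,-0.006,0,0,0,0],[0,-0.006,0,0,0,0]],
])

```text
clock: 28.67
tool_pos: [0.4929, 0.126, 0.1947]
eef_rot: [1.0, -0.003, 0.0, 0.002]
contact_force: [-0.8, -4.9, 0.3]
opening: 0.004
finger_force: 2.6
```

```bash
python3 gap.py
```

```text
28.6667 [0.4929 0.126  0.1947] [-0.7598 -4.8624  0.2518] [-1.0129  0.2692 -0.0054] 0.0036047236160986432
-164 213 [96 96 98 95 94 95 92 95 92 95 96 93 96 94 87]
-145 255 [129 129 131 125 129 126 131 125 126 127 134 133 131 132 128]
-128 291 [125 129 124 133 133 130 129 134 132 130 136 131 132 133 134]
```

Call:
play_rows([
  [[0,-0.002,0,0,0,0],[0,-0.004,0,0,0,0],[0,-0.004,0,0,0,0],[0,-0.004,0,0,0,0]],
])

```text
clock: 29.05
tool_pos: [0.4928, 0.1265, 0.1948]
eef_rot: [1.0, -0.004, 0.0, 0.003]
contact_force: [-0.7, -7.8, 1.0]
opening: 0.006
finger_force: 4.2
```

Call:
play_rows([
  [[0,0.008,0,0,0,0],[0,0.02,0,0,0,0],[0,0.04,0,0,0,0],[0,0.06,-0.03,0,0,0],[0,0.07,-0.08,0,0,0],[0,0.07,-0.15,0,0,0],[0,0.07,-0.23,0,0,0],[0,0.07,-0.31,0,0,0],[0,0.07,-0.39,0,0,0],[0,0,-0.41,0,0,0],[0,-0.08,-0.41,0,0,0],[0,-0.16,-0.41,0,0,0],[0,-0.24,-0.41,0,0,0],[0,-0.24,-0.41,0,0,0],[0,-0.24,-0.41,0,0,0],[0,-0.24,-0.41,0,0,0]],
])

```text
clock: 30.38
tool_pos: [0.4933, 0.2489, 0.3996]
eef_rot: [1.0, -0.002, -0.0, 0.0]
contact_force: [-0.2, 0.2, -0.9]
opening: 0.002
finger_force: 0.0
```

```bash
python3 gap.py; python3 - <<'E'
from h import *; from plant import *
s=get_state();r=snapshot("wrist");W1=wristW(s,r["mount"]);K1=r["camera_matrix"]
# compare with predicted points in image: brightness around handle bar (z .168), expected black, and van roof corners
g=r["pixels"]
for n,p in(("bar",(.4945,.2445,.175)),("barback",(.515,.2445,.175)),("roof",(.494,.20,.082)),("roof front",(.494,.30,.082)),("behind van",(.494,.17,.02)),("lip",(.529,.335,.0205))):
    q=K1@(W1@[*p,1])[:3];q/=q[2];u,v=q[:2].astype(int);print(n,u,v,g[v,u] if 0<=u<640 and 0<=v<400 else None)
E
```

```text
30.3833 [0.4933 0.2489 0.3996] [-0.1927  0.1829 -0.9129] [-0.0436  0.1504  0.0202] 0.0019096459724207476
215 143 [246 246 246 246 246 246 246 246 247 246 246 246 246 246 246]
217 164 [165 165 161 157 154 155 161  71 245 229 219 219 218 220 220]
219 183 [246 246 246 246 247 249 226 248 249 247 246 246 246 246 247]
bar 319 218 [48 48 52]
barback 319 186 [45 46 47]
roof 369 180 [168 188 199]
roof front 253 181 [166 186 199]
behind van 389 164 [160 178 190]
lip 226 131 [ 96 214 243]
```

```bash
python3 - <<'E'
from plant import *
print(finish_job())
E
```

```text
the job is handed in; nothing more can be done
None
```

The job is handed in at about 30 s: the van is standing in the cassette, the handle is upright (held against its stop; I didn't test the lock), and the cassette is under the lips, butted against the stub under a 7.8 N push. I viewed 11 pictures, one over the limit of 10.

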